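# Ease the autosampler's sprung cover over its balance point and hold it

### The arm

A 6-joint arm with a two-finger parallel gripper is mounted at the origin on the work surface. World frame = base frame: x ahead of the robot, y to its left, z up, the work surface at z = 0. Lengths are in mm, angles in rad, forces in N, time in s.
With the tool pointing down it reaches from about 350 to 775 mm from the base axis. Payload 7.3 kg.
Tool frame: the origin (TCP) lies at the very end of the fingers, on their centre line; the grasp point (between the pads) lies 19 mm behind it; z points along the fingers, y is the line along which they close (so a half turn about z gives the same grasp; the last joint's range is limited). The gripper opens to 92 mm and grips with 3 to 60 N. Pads are 19 mm wide; open, the fingers measure 130 mm over their backs; the gripper's body (75 mm by 190 mm) begins 47 mm behind the grasp point.
Start: joints at [0.98, 0.342, 1.524, -0, 1.275, -0.146], TCP at [225.884, 473.942, 226.741] pointing down, gripper open.
Joint ranges: [-2.53, 2.53], [-0.77, 2.02], [0.04, 2.7], [-1, 4.14], [0.28, 2.66], [-3.11, 3.11]. Speed limits (rad/s): [2.57, 2.57, 3.14, 3.14, 3.14, 3.14].

### API

Orientations are given as [roll, pitch, yaw] about the fixed x, y, z axes, in that order (R = Rz(yaw) Ry(pitch) Rx(roll)).
In Python, from plant import bot gives the robot as it stands.
- The arm moves only by the tool send_rows, never from a script. Its argument "rows" is a list of rows, each an object of numbers: "x", "y", "z": the shift along the tool's x, y, z in units of 0.2 m (1.0 is 0.2 m); "ax", "ay", "az": the turn, a rotation vector about the tool's x, y, z in units of 60 degrees (1.0 is 60 degrees); "jaw": the opening, from -1 (shut) to 1 (fully open), so that 0 is half open. In form: [{"x": .., "y": .., "z": .., "ax": .., "ay": .., "az": .., "jaw": ..}, ...]. A call has exactly 10 rows; each row is the pose to reach, as a shift and turn from the pose commanded when the call began, along the tool's axes at that moment; what a row does not reach only later rows make up. A row lasts 1/8 s, in which the tool goes at most 62.5 mm and 10.7 degrees, less where a joint would pass 70% of its speed; a pose out of reach is approached as far as the arm can. A call with a number of a shift or a turn outside -1 to 1 is refused whole. A call with a gripper value outside its range is refused whole. The fingers move at their own pace and stop on an object; the grip force is fixed at half the most. Time passes only in rows, so rows that repeat a pose let the fingers close, or fill a call up. It gives the time, the measured TCP pose, the force, the opening and the grip force at its end, in the units of the state.
- bot.get_obs(): the state, without advancing time (a new reading comes with each control period).
- bot.capture(name): name is "side" or "top"; returns (picture, depth): 400x640x3 uint8, red, green, blue; 400x640 float32, mm along the optical axis (not along the pixel's ray), 0 where there is no reading.
- bot.camera_model(name): a dict with "vertical_fov" (degrees; the focal length in pixels is half the picture's height over the tangent of half this angle, whatever the lens; pixels are square), "cx", "cy" (the principal point, pixels), "R" (3x3) and "t" (3): a world point X has camera coordinates R X + t. Camera axes: x right, y down, z forward; pixel columns grow to the right and rows downward; lengths in mm; the calibration is good to about 2 mm. A picture is of the moment at which its call begins. camera_model takes no time and is no camera call.
- bot.close_job(): hands the job in; it is judged then, once.
The state is a dict: "time": time; "joint_positions": joint angles; "dq": joint speeds; "tau": joint torques, N m; "tool_pos": TCP position; "tcp_rot": TCP orientation; "contact_force": force on the tool from outside, world axes, zero at the start; "moment": the same for the moment, N m; "grip_width": finger opening in mm; "finger_force": force on a finger pad.
Only numpy, scipy, OpenCV 4.12 (cv2) and the standard library are available. Lean on these libraries where they do the work, as an engineer would, in place of code of your own. Each camera call takes 0.05 s, during which the arm holds its last target. There are 200 camera calls.

### The job

Get the autosampler's sprung cover ready for a colleague to adjust its gas strut: on the key panel press the square stop key, then the round needle-park key, then the long cover-release key, each fully down and let up before the next, and leave the diamond-shaped tray key alone. Then take the smoked cover by its handle, raise it under control past its balance point, where the strut begins to carry it (never letting it run up to its stop), and ease it back to just below that point, no more than about ten degrees. Finish still holding it steady there by the handle, with the things lying around undisturbed.

Things in the scene. Friction and masses are not known exactly. Their poses are not given: they have to be found in the camera images.
- sampler: the autosampler: fixed white instrument 360 mm wide (y), 425 mm deep (x -225 to +200 mm), 170 mm high; origin on the bench under it; front faces -x, to the robot. Smoked cover over the front of its top, white housing behind. On the sloping ledge before the cover a row of four white keys, 45 mm apart, tops 110 mm above the bench: left (+y) to right diamond, round, long bar, square.
- key_stop_top (a point): stop key, square 18 x 18 mm, right-hand end of the row. Its origin is the middle of the key's top; z is the key's outward direction (the panel slopes 0.20 rad down towards the sampler's front), y runs along the row, to the left seen from the front.
- key_park_top (a point): needle-park key, round, 19 mm across, second from the left. Its origin is the middle of the key's top; z is the key's outward direction (the panel slopes 0.20 rad down towards the sampler's front), y runs along the row, to the left seen from the front.
- key_cover_top (a point): cover-release key, a bar 30 mm along the row and 14 mm the other way, third from the left. Its origin is the middle of the key's top; z is the key's outward direction (the panel slopes 0.20 rad down towards the sampler's front), y runs along the row, to the left seen from the front.
- key_tray_top (a point): tray key, a diamond 20 mm across its corners, left end of the row; not to be pressed. Its origin is the middle of the key's top; z is the key's outward direction (the panel slopes 0.20 rad down towards the sampler's front), y runs along the row, to the left seen from the front.
- key_stop (a joint): travel of the square stop key: joint value 0 up, 0.004 m fully down (counts as pressed from 0.003); 2 N starts it, 4 N holds it fully down; it springs back when let go
- key_park (a joint): travel of the round needle-park key: joint value 0 up, 0.004 m fully down (counts as pressed from 0.003); 2 N starts it, 4 N holds it fully down; it springs back when let go
- key_cover (a joint): travel of the long cover-release key: joint value 0 up, 0.004 m fully down (counts as pressed from 0.003); 2 N starts it, 4 N holds it fully down; it springs back when let go
- key_tray (a joint): travel of the diamond tray key: joint value 0 up, 0.004 m fully down (counts as pressed from 0.003); 2 N starts it, 4 N holds it fully down; it springs back when let go
- hatch (a joint): angle of the smoked cover: 0 shut (as at the start), 1.10 upper stop; nothing latches it. A gas strut balances it at 0.60 rad: below that it sinks shut by itself, above it the strut carries it up to the stop. Upward force needed at the handle: about 5 N when shut, falling evenly to nothing at 0.60; 0.7 N at 0.1 rad either side of it. The hinge hardly rubs: it stays only at the ends.
- hatch_hinge (a point): point on the cover's hinge axis, mid-width, 80 mm behind the sampler's origin and 170 mm above the bench; the axis runs along this frame's y. The frame turns with the cover: shut it is parallel to the sampler's, and the cover lies from it towards -x.
- wash_bottle: white wash bottle with cap, 64 mm across, 165 mm tall, loose, left of the sampler; origin under its centre; leave alone
- vial_rack: white vial rack 110 x 66 mm with capped vials, 45 mm high, loose, left of the sampler's front; origin under its centre; leave alone
- amber_bottle: amber glass bottle, 56 mm across, 115 mm tall, loose, right of the sampler's front; origin under its centre; leave alone
- beaker: glass beaker 68 mm across, 85 mm tall, loose, right of the sampler; origin under its centre; leave alone
- marker: marker pen 108 mm long, 14 mm thick, lying on the bench in front of the sampler; origin under its middle; leave alone
- cap_box: cardboard box of vial caps 56 x 85 x 35 mm, loose on top of the rear housing, right; origin under its centre; leave alone
- tweezers: steel tweezers 120 mm long, 5 mm thick, lying on the rear housing; origin under their middle; leave alone
- hatch_handle (a point): the cover's handle: bare bar 12 mm thick, 130 mm long (y) on two end posts, 118 mm clear between; origin at the bar's middle, 168 mm ahead of the hinge axis, 32 mm over the cover's top. Shut it is 202 mm above the bench; at 0.40 / 0.50 / 0.60 (balance) / 0.70 / 1.10 rad it is 63 / 77 / 89 / 101 / 132 mm higher. It turns with the cover; shut, its z is up.

How it is judged:
By the outcome, as a careful person would: the job done as asked, in the order asked, and still so for the second after the job is handed in, while the arm keeps its last pose, push and grip.
It also fails if it takes over 61 s, if anything falls off the work surface, if the arm or the gripper's body presses on something with over 40 N, if the wrist force passes 120 N, or if a joint passes its speed limit or range.

## Working session

There is one attempt and no reset: what is moved stays moved. The work goes in short steps, Python scripts to look and compute and a tool call to move; the robot and the scene stay as the last step left them, time stands still between calls to the robot, and variables do not carry over. Pictures are saved under pics/ and viewed, at most 10 in all, crops included, and the job is handed in when it is done.

Besides the shell and the picture viewer there is one more tool, called after "Emit:" as name([rows], argument=value, ...), one row to a line, values as JSON. send_rows: Moves the arm, as the interface text tells. Its arguments: {"type":"object","properties":{"rows":{"type":"array","items":{"type":"object","properties":{"x":{"type":"number","minimum":-1,"maximum":1},"y":{"type":"number","minimum":-1,"maximum":1},"z":{"type":"number","minimum":-1,"maximum":1},"ax":{"type":"number","minimum":-1,"maximum":1},"ay":{"type":"number","minimum":-1,"maximum":1},"az":{"type":"number","minimum":-1,"maximum":1},"jaw":{"type":"number"}}}}},"required":["rows"]}

```bash
mkdir -p pics; ls; python3 - <<'E'
from plant import bot
import cv2,numpy as np
o=bot.get_obs();print({k:np.round(v,3).tolist() for k,v in o.items()})
for n in("side","top"):
    p,d=bot.capture(n);cv2.imwrite(f"pics/{n}0.png",p[:,:,::-1]);np.savez(f"{n}0.npz",p=p,d=d)
    print(n,{k:np.round(v,4).tolist() for k,v in bot.camera_model(n).items()})
E
```

```text
pics
{'time': 0.0, 'joint_positions': [0.98, 0.343, 1.525, 0.0, 1.275, -0.146], 'dq': [-0.001, -0.001, -0.001, -0.001, -0.0, -0.001], 'tau': [-0.0, -43.124, -24.422, 0.072, 0.056, -0.0], 'tool_pos': [225.63, 473.601, 226.061], 'tcp_rot': [-3.14, -0.0, 2.697], 'contact_force': [-0.289, 0.583, -0.343], 'moment': [0.033, 0.089, 0.039], 'finger_force': 0.0, 'grip_width': 91.833}
side {'vertical_fov': 48.0299, 'cx': 323.5268, 'cy': 204.277, 'R': [[0.7615, -0.6481, -0.0104], [-0.3781, -0.4312, -0.8192], [0.5265, 0.6277, -0.5734]], 't': [-422.7137, 350.4935, 912.8682]}
top {'vertical_fov': 57.5082, 'cx': 325.5881, 'cy': 197.3623, 'R': [[0.0217, -0.9996, 0.0191], [-0.9952, -0.0234, -0.0946], [0.095, -0.0169, -0.9953]], 't': [4.9073, 623.0718, 1037.0528]}
```

View pics/side0.png

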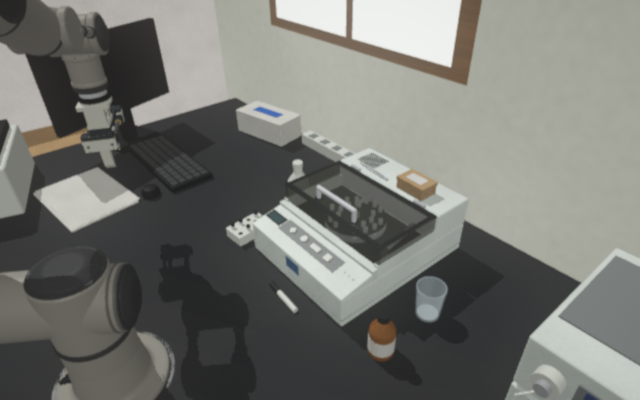

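View pics/top0.png

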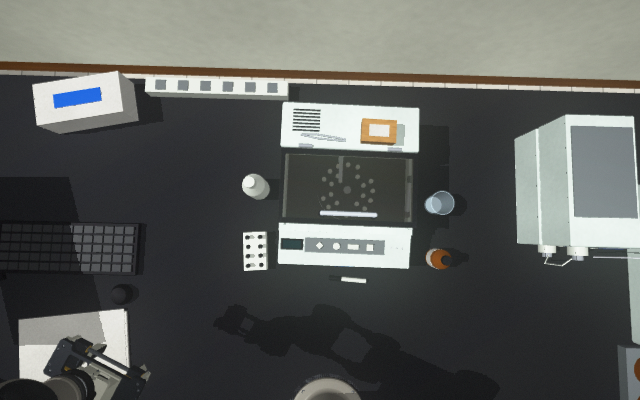

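The side view shows the keys around (290-328, 228-258) and the handle around (318-356, 187-217). The top view has diamond, round, bar and square keys at (319,246), (336,246), (353,247), (369,248), and the handle bar running (320,213)-(377,215).

```bash
cat > h.py <<'E'
from plant import bot
import cv2,numpy as np
def cam(n):
    m=bot.camera_model(n);f=200/np.tan(np.radians(m["vertical_fov"])/2)
    return f,m["cx"],m["cy"],np.array(m["R"]),np.array(m["t"])
def ray(n,u,v):
    f,cx,cy,R,t=cam(n);return -R.T@t,R.T@np.array([(u-cx)/f,(v-cy)/f,1])
def onz(n,u,v,z):
    c,d=ray(n,u,v);return c+d*(z-c[2])/d[2]
def bydepth(n,u,v,z):
    c,d=ray(n,u,v);return c+d*z
def proj(n,X):
    f,cx,cy,R,t=cam(n);q=R@np.array(X)+t;return cx+f*q[0]/q[2],cy+f*q[1]/q[2]
E
python3 - <<'E'
from h import *
for n,box in(("top",(305,235,400,258)),("top",(310,205,390,222)),("side",(280,220,345,270)),("side",(310,180,362,222))):
    z=np.load(n+"0.npz");p=z["p"];d=z["d"]
    x0,y0,x1,y1=box;g=cv2.cvtColor(p,cv2.COLOR_RGB2GRAY)[y0:y1,x0:x1]
    g4=cv2.resize(g,None,fx=4,fy=4,interpolation=cv2.INTER_CUBIC)
    for th in(190,):
        t=cv2.threshold(g4,0,255,cv2.THRESH_OTSU)[0]
        k,l,s,c=cv2.connectedComponentsWithStats((g4>t).astype(np.uint8))
        print(n,box,t)
        for i in range(1,k):
            if s[i,4]<200:continue
            u,v=(c[i]-1.5)/4+[x0,y0]
            h=110 if box[1]in(235,220) else 208
            dd=d[int(round(v)),int(round(u))]
            print(np.round([u,v],1),(s[i]/4).round(1)[2:4],"onz",onz(n,u,v,h).round(1),"dep",bydepth(n,u,v,dd).round(1))
top=cv2.resize(np.load("top0.npz")["p"][200:270,270:420],None,fx=5,fy=5,interpolation=2)
sd=cv2.resize(np.load("side0.npz")["p"][170:280,250:400],None,fx=5,fy=5,interpolation=2)
cv2.imwrite("pics/c1.png",top[:,:,::-1]);cv2.imwrite("pics/c2.png",sd[:,:,::-1])
E
```

```text
top (305, 235, 400, 258) 192.0
[360.7 246.3] [95. 23.] onz [485.8 -76.4 110. ] dep [485.7 -76.8 106.5]
[319.  245.1] [6.8 6.8] onz [486.8  35.3 110. ] dep [486.9  35.3 111.2]
[335.8 245.8] [7.  7.2] onz [485.8  -9.8 110. ] dep [485.8  -9.9 109. ]
[352.7 246.5] [11.   5.8] onz [484.8 -55.  110. ] dep [484.7 -55.2 107.9]
[369.3 247.3] [6.8 7. ] onz [483.6 -99.4 110. ] dep [483.5 -99.7 107.8]
top (310, 205, 390, 222) 140.0
[348.  213.5] [57.2  6.8] onz [567.8 -33.2 208. ] dep [567.8 -33.3 206.8]
side (280, 220, 345, 270) 167.0
[321.5 240.7] [57. 50.] onz [509.6 -47.8 110. ] dep [509.  -48.5 110.7]
[326.4 233.6] [41.8 32. ] onz [536.3 -34.8 110. ] dep [527.4 -45.3 121. ]
[292.3 229.3] [6.8 5.5] onz [483.3  34.7 110. ] dep [484.2  36.  108.8]
[299.1 253.5] [49.2 40.8] onz [439.8 -48.9 110. ] dep [448.1 -37.4  97.6]
[303.3 237.8] [8.  6.5] onz [483.3  -9.9 110. ] dep [483.  -10.3 110.4]
[314.9 247. ] [11.8  9.8] onz [482.4 -55.4 110. ] dep [481.9 -56.1 110.7]
[326.9 256.7] [10.2  8.5] onz [ 481.6 -100.3  110. ] dep [ 481.6 -100.3  110. ]
side (310, 180, 362, 222) 120.0
[336.4 199.9] [41.2 37.8] onz [557.4 -47.2 208. ] dep [559.5 -44.9 205.9]
[312.2 219.6] [7.5 5.5] onz [465.6 -69.7 208. ] dep [535.4  19.3 123.1]
```

View pics/c1.png

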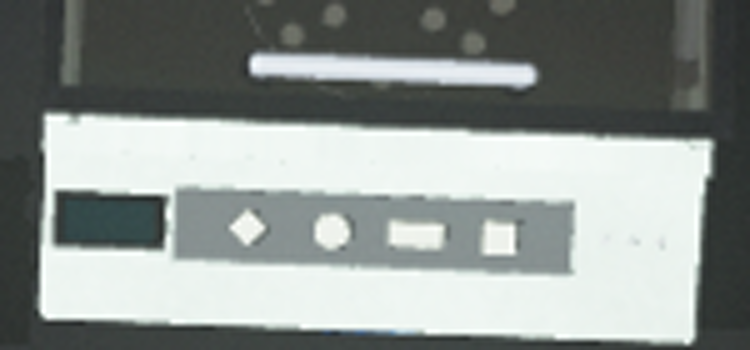

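View pics/c2.png

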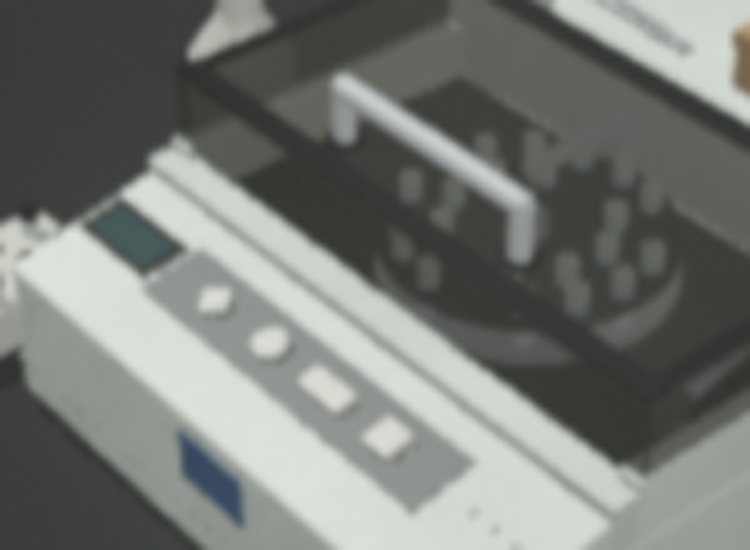

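Both crops confirm the row order (diamond, round, bar, square) and the handle above the cover. The two views agree within 2 mm. The keys sit at about (483-485, 35/-10/-55/-100, 110), and the sampler's yaw is about -0.02.

```bash
cat >> h.py <<'E'
from scipy.spatial.transform import Rotation as Ro
import json,os
YAW=-0.02; RS=Ro.from_euler("z",YAW)
PRESS=RS*Ro.from_matrix(np.array([[-np.cos(.2),0,-np.sin(.2)],[0,1,0],[np.sin(.2),0,-np.cos(.2)]]).T)
def grasp(t): # tool y = sampler +x at t=0; t = tilt about +y (fingers swing back to the robot)
    return RS*Ro.from_euler("y",t)*Ro.from_matrix(np.array([[0,1,0],[1,0,0],[0,0,-1]]).T)
def cmd():
    if not os.path.exists("cmd.json"): return np.array([225.884,473.942,226.741]),Ro.from_euler("xyz",[np.pi,0,2.697])
    j=json.load(open("cmd.json"));return np.array(j[0]),Ro.from_quat(j[1])
def plan(P,R,save=True):
    """row values for one target (rounded); call assumed to end there"""
    p,r=cmd();s=np.round(r.inv().apply(np.array(P)-p)/200,4);a=np.round((r.inv()*R).as_rotvec()/np.radians(60),4)
    print("row",dict(zip("x y z ax ay az".split(),[*s.tolist(),*a.tolist()])))
    p2=p+r.apply(s*200);r2=r*Ro.from_rotvec(a*np.radians(60))
    if save: json.dump([p2.tolist(),r2.as_quat().tolist()],open("cmd.json","w"))
def obs():
    o=bot.get_obs();p,r=cmd();print("t",round(o["time"],2),"pos",np.round(o["tool_pos"],1),"cmd",p.round(1),"dR",np.round((r.inv()*Ro.from_euler("xyz",o["tcp_rot"])).as_rotvec(),3),"F",np.round(o["contact_force"],1),"M",np.round(o["moment"],2),"w",round(float(o["grip_width"]),1),"q",np.round(o["joint_positions"],2))
E
python3 - <<'E'
from h import *
plan([354,187,240],Ro.from_euler("xyz",[np.pi,0,2.9]))
plan([476,-100,150],PRESS)
E
```

```text
row {'x': -1.1954, 'y': -1.0197, 'z': -0.0663, 'ax': 0.0, 'ay': 0.0, 'az': -0.1939}
row {'x': -0.9355, 'y': -1.2475, 'z': 0.45, 'ax': -0.0212, 'ay': -0.1902, 'az': -0.2108}
```

```bash
rm -f cmd.json; python3 - <<'E'
from h import *
e=lambda y:Ro.from_euler("xyz",[np.pi,0,y])
plan([290,330,240],e(2.8));plan([354,187,240],e(2.9));plan([415,45,230],e(3.0));plan([476,-100,150],PRESS)
E
```

```text
row {'x': -0.599, 'y': -0.5119, 'z': -0.0663, 'ax': 0.0, 'ay': 0.0, 'az': -0.0984}
row {'x': -0.541, 'y': -0.5665, 'z': 0.0, 'ax': -0.0, 'ay': 0.0, 'az': -0.0955}
row {'x': -0.4659, 'y': -0.6164, 'z': 0.05, 'ax': -0.0, 'ay': 0.0, 'az': -0.0954}
row {'x': -0.4043, 'y': -0.6747, 'z': 0.4, 'ax': -0.0116, 'ay': -0.1908, 'az': -0.1158}
```

Emit:
send_rows([
  {"x":-0.06,"y":-0.05,"z":-0.007,"az":-0.01,"jaw":-1},
  {"x":-0.15,"y":-0.128,"z":-0.016,"az":-0.025,"jaw":-1},
  {"x":-0.24,"y":-0.205,"z":-0.026,"az":-0.04,"jaw":-1},
  {"x":-0.33,"y":-0.28,"z":-0.036,"az":-0.055,"jaw":-1},
  {"x":-0.42,"y":-0.36,"z":-0.046,"az":-0.07,"jaw":-1},
  {"x":-0.51,"y":-0.436,"z":-0.056,"az":-0.084,"jaw":-1},
  {"x":-0.56,"y":-0.48,"z":-0.062,"az":-0.092,"jaw":-1},
  {"x":-0.59,"y":-0.504,"z":-0.066,"az":-0.097,"jaw":-1},
  {"x":-0.599,"y":-0.5119,"z":-0.0663,"az":-0.0984,"jaw":-1},
  {"x":-0.599,"y":-0.5119,"z":-0.0663,"az":-0.0984,"jaw":-1},
])

```text
schema error: expected keys x, y, z, ax, ay, az, jaw
```

Emit:
send_rows([
  {"x":-0.03,"y":-0.03,"az":-0.005,"jaw":-1},
  {"x":-0.1,"y":-0.105,"az":-0.018,"jaw":-1},
  {"x":-0.18,"y":-0.19,"az":-0.032,"jaw":-1},
  {"x":-0.26,"y":-0.272,"az":-0.046,"jaw":-1},
  {"x":-0.34,"y":-0.356,"az":-0.06,"jaw":-1},
  {"x":-0.42,"y":-0.44,"az":-0.074,"jaw":-1},
  {"x":-0.48,"y":-0.503,"az":-0.085,"jaw":-1},
  {"x":-0.52,"y":-0.545,"az":-0.092,"jaw":-1},
  {"x":-0.541,"y":-0.5665,"az":-0.0955,"jaw":-1},
  {"x":-0.541,"y":-0.5665,"az":-0.0955,"jaw":-1},
])

```text
schema error: expected keys x, y, z, ax, ay, az, jaw
```

Emit:
send_rows([
  {"x":-0.03,"y":-0.04,"z":0.003,"az":-0.006,"jaw":-1},
  {"x":-0.09,"y":-0.12,"z":0.01,"az":-0.018,"jaw":-1},
  {"x":-0.15,"y":-0.2,"z":0.016,"az":-0.03,"jaw":-1},
  {"x":-0.22,"y":-0.29,"z":0.024,"az":-0.045,"jaw":-1},
  {"x":-0.29,"y":-0.385,"z":0.031,"az":-0.06,"jaw":-1},
  {"x":-0.36,"y":-0.476,"z":0.039,"az":-0.074,"jaw":-1},
  {"x":-0.41,"y":-0.542,"z":0.044,"az":-0.084,"jaw":-1},
  {"x":-0.45,"y":-0.595,"z":0.048,"az":-0.092,"jaw":-1},
  {"x":-0.4659,"y":-0.6164,"z":0.05,"az":-0.0954,"jaw":-1},
  {"x":-0.4659,"y":-0.6164,"z":0.05,"az":-0.0954,"jaw":-1},
])

```text
schema error: expected keys x, y, z, ax, ay, az, jaw
```

Emit:
send_rows([
  {"x":-0.03,"y":-0.05,"z":0.03,"ax":-0.001,"ay":-0.014,"az":-0.008,"jaw":-1},
  {"x":-0.08,"y":-0.134,"z":0.08,"ax":-0.002,"ay":-0.038,"az":-0.023,"jaw":-1},
  {"x":-0.14,"y":-0.234,"z":0.139,"ax":-0.004,"ay":-0.066,"az":-0.04,"jaw":-1},
  {"x":-0.2,"y":-0.334,"z":0.198,"ax":-0.006,"ay":-0.094,"az":-0.057,"jaw":-1},
  {"x":-0.26,"y":-0.434,"z":0.257,"ax":-0.007,"ay":-0.123,"az":-0.074,"jaw":-1},
  {"x":-0.32,"y":-0.534,"z":0.316,"ax":-0.009,"ay":-0.151,"az":-0.092,"jaw":-1},
  {"x":-0.36,"y":-0.6,"z":0.356,"ax":-0.01,"ay":-0.17,"az":-0.103,"jaw":-1},
  {"x":-0.39,"y":-0.651,"z":0.386,"ax":-0.011,"ay":-0.184,"az":-0.112,"jaw":-1},
  {"x":-0.4043,"y":-0.6747,"z":0.4,"ax":-0.0116,"ay":-0.1908,"az":-0.1158,"jaw":-1},
  {"x":-0.4043,"y":-0.6747,"z":0.4,"ax":-0.0116,"ay":-0.1908,"az":-0.1158,"jaw":-1},
])

```text
time: 1.35
tool_pos: [240.9, 317.4, 146.7]
tcp_rot: [3.141, 0.2, 2.818]
contact_force: [0.2, 0.2, 0.1]
grip_width: 0.7
finger_force: 0.0
```

```bash
python3 - <<'E'
from h import *
obs()
n=PRESS.apply([0,0,1])
K=np.array([482.6,-99.9,110])
plan(K-3*n,PRESS,save=False)
E
```

```text
t 1.35 pos [240.9 317.4 146.7] cmd [ 476. -100.  150.] dR [0.06  0.    0.297] F [0.2 0.2 0.1] M [0.04 0.06 0.01] w 0.7 q [ 0.88  0.19  2.01 -0.24  0.88 -0.22]
row {'x': 0.0074, 'y': 0.0012, 'z': 0.1876, 'ax': -0.0, 'ay': 0.0, 'az': 0.0}
```

All row keys are mandatory, so only the last of those calls ran. It moved the arm through free space. I'll re-base the commanded pose from there and go one call at a time.

```bash
rm cmd.json; python3 - <<'E'
from h import *
p,r=cmd();s=np.array([-.4043,-.6747,.4])*200;a=np.radians(60)*np.array([-.0116,-.1908,-.1158])
json.dump([(p+r.apply(s)).tolist(),(r*Ro.from_rotvec(a)).as_quat().tolist()],open("cmd.json","w"))
obs()
plan([300,250,240],Ro.from_euler("xyz",[np.pi,.2,2.9]));plan([390,90,240],Ro.from_euler("xyz",[np.pi,.2,3.0]));plan([452,-30,210],PRESS);plan([476,-100,150],PRESS)
E
```

```text
t 1.35 pos [240.9 317.4 146.7] cmd [240.8 317.3 146.7] dR [-0.     0.     0.001] F [0.2 0.2 0.1] M [0.04 0.06 0.01] w 0.7 q [ 0.88  0.19  2.01 -0.24  0.88 -0.22]
row {'x': -0.4723, 'y': -0.2255, 'z': -0.38, 'ax': -0.0155, 'ay': 0.0, 'az': -0.0761}
row {'x': -0.6158, 'y': -0.6691, 'z': 0.1248, 'ax': -0.0189, 'ay': 0.0001, 'az': -0.0936}
row {'x': -0.354, 'y': -0.5502, 'z': 0.2248, 'ax': -0.0231, 'ay': -0.0001, 'az': -0.1138}
row {'x': -0.0648, 'y': -0.3475, 'z': 0.3193, 'ax': 0.0, 'ay': 0.0, 'az': 0.0}
```

Emit:
send_rows([
  {"x":-0.03,"y":-0.015,"z":-0.025,"ax":-0.001,"ay":0,"az":-0.005,"jaw":-1},
  {"x":-0.1,"y":-0.048,"z":-0.08,"ax":-0.003,"ay":0,"az":-0.016,"jaw":-1},
  {"x":-0.17,"y":-0.08,"z":-0.137,"ax":-0.006,"ay":0,"az":-0.027,"jaw":-1},
  {"x":-0.24,"y":-0.115,"z":-0.193,"ax":-0.008,"ay":0,"az":-0.039,"jaw":-1},
  {"x":-0.31,"y":-0.148,"z":-0.25,"ax":-0.01,"ay":0,"az":-0.05,"jaw":-1},
  {"x":-0.38,"y":-0.18,"z":-0.305,"ax":-0.012,"ay":0,"az":-0.061,"jaw":-1},
  {"x":-0.43,"y":-0.205,"z":-0.346,"ax":-0.014,"ay":0,"az":-0.07,"jaw":-1},
  {"x":-0.46,"y":-0.22,"z":-0.37,"ax":-0.015,"ay":0,"az":-0.074,"jaw":-1},
  {"x":-0.4723,"y":-0.2255,"z":-0.38,"ax":-0.0155,"ay":0,"az":-0.0761,"jaw":-1},
  {"x":-0.4723,"y":-0.2255,"z":-0.38,"ax":-0.0155,"ay":0,"az":-0.0761,"jaw":-1},
])

```text
time: 2.6
tool_pos: [299.9, 250.0, 240.0]
tcp_rot: [3.141, 0.2, 2.9]
contact_force: [0.4, 0.5, 0.5]
grip_width: 0.4
finger_force: 0.0
```

Emit:
send_rows([
  {"x":-0.03,"y":-0.033,"z":0.006,"ax":-0.001,"ay":0,"az":-0.005,"jaw":-1},
  {"x":-0.1,"y":-0.109,"z":0.02,"ax":-0.003,"ay":0,"az":-0.015,"jaw":-1},
  {"x":-0.19,"y":-0.206,"z":0.038,"ax":-0.006,"ay":0,"az":-0.029,"jaw":-1},
  {"x":-0.28,"y":-0.304,"z":0.057,"ax":-0.009,"ay":0,"az":-0.043,"jaw":-1},
  {"x":-0.37,"y":-0.402,"z":0.075,"ax":-0.011,"ay":0,"az":-0.056,"jaw":-1},
  {"x":-0.46,"y":-0.5,"z":0.093,"ax":-0.014,"ay":0,"az":-0.07,"jaw":-1},
  {"x":-0.54,"y":-0.587,"z":0.109,"ax":-0.017,"ay":0,"az":-0.082,"jaw":-1},
  {"x":-0.59,"y":-0.641,"z":0.12,"ax":-0.018,"ay":0,"az":-0.09,"jaw":-1},
  {"x":-0.6158,"y":-0.6691,"z":0.1248,"ax":-0.0189,"ay":0.0001,"az":-0.0936,"jaw":-1},
  {"x":-0.6158,"y":-0.6691,"z":0.1248,"ax":-0.0189,"ay":0.0001,"az":-0.0936,"jaw":-1},
])

```text
time: 3.85
tool_pos: [389.9, 89.7, 239.8]
tcp_rot: [3.142, 0.2, 2.999]
contact_force: [0.6, 0.3, -0.4]
grip_width: 0.1
finger_force: 0.0
```

Emit:
send_rows([
  {"x":-0.02,"y":-0.031,"z":0.013,"ax":-0.001,"ay":0,"az":-0.006,"jaw":-1},
  {"x":-0.06,"y":-0.093,"z":0.038,"ax":-0.004,"ay":0,"az":-0.019,"jaw":-1},
  {"x":-0.11,"y":-0.171,"z":0.07,"ax":-0.007,"ay":0,"az":-0.035,"jaw":-1},
  {"x":-0.16,"y":-0.249,"z":0.102,"ax":-0.01,"ay":0,"az":-0.051,"jaw":-1},
  {"x":-0.21,"y":-0.326,"z":0.133,"ax":-0.014,"ay":0,"az":-0.068,"jaw":-1},
  {"x":-0.26,"y":-0.404,"z":0.165,"ax":-0.017,"ay":0,"az":-0.084,"jaw":-1},
  {"x":-0.31,"y":-0.482,"z":0.197,"ax":-0.02,"ay":0,"az":-0.1,"jaw":-1},
  {"x":-0.34,"y":-0.528,"z":0.216,"ax":-0.022,"ay":0,"az":-0.109,"jaw":-1},
  {"x":-0.354,"y":-0.5502,"z":0.2248,"ax":-0.0231,"ay":-0.0001,"az":-0.1138,"jaw":-1},
  {"x":-0.354,"y":-0.5502,"z":0.2248,"ax":-0.0231,"ay":-0.0001,"az":-0.1138,"jaw":-1},
])

```text
time: 5.1
tool_pos: [451.8, -30.0, 209.8]
tcp_rot: [3.141, 0.2, 3.121]
contact_force: [0.5, 0.3, -0.3]
grip_width: 0.1
finger_force: 0.0
```

Emit:
send_rows([
  {"x":-0.005,"y":-0.025,"z":0.023,"ax":0,"ay":0,"az":0,"jaw":-1},
  {"x":-0.014,"y":-0.075,"z":0.069,"ax":0,"ay":0,"az":0,"jaw":-1},
  {"x":-0.023,"y":-0.125,"z":0.115,"ax":0,"ay":0,"az":0,"jaw":-1},
  {"x":-0.033,"y":-0.175,"z":0.161,"ax":0,"ay":0,"az":0,"jaw":-1},
  {"x":-0.042,"y":-0.225,"z":0.207,"ax":0,"ay":0,"az":0,"jaw":-1},
  {"x":-0.051,"y":-0.275,"z":0.253,"ax":0,"ay":0,"az":0,"jaw":-1},
  {"x":-0.06,"y":-0.32,"z":0.294,"ax":0,"ay":0,"az":0,"jaw":-1},
  {"x":-0.0648,"y":-0.3475,"z":0.3193,"ax":0,"ay":0,"az":0,"jaw":-1},
  {"x":-0.0648,"y":-0.3475,"z":0.3193,"ax":0,"ay":0,"az":0,"jaw":-1},
  {"x":-0.0648,"y":-0.3475,"z":0.3193,"ax":0,"ay":0,"az":0,"jaw":-1},
])

```text
time: 6.35
tool_pos: [475.9, -99.9, 150.1]
tcp_rot: [3.141, 0.2, 3.121]
contact_force: [0.2, 0.6, 0.0]
grip_width: 0.8
finger_force: 0.0
```

```bash
python3 - <<'E'
from h import *
obs()
n=PRESS.apply([0,0,1]);K=np.array([482.6,-99.9,110])
for d in(-10,3):plan(K+d*n,PRESS,save=False)
p,d=bot.capture("side")
cv2.imwrite("pics/s1.png",cv2.resize(p[120:320,220:460],None,fx=3,fy=3,interpolation=2)[:,:,::-1])
E
```

```text
t 6.35 pos [475.9 -99.9 150.1] cmd [ 476. -100.  150.] dR [-0. -0.  0.] F [0.2 0.6 0. ] M [0.05 0.13 0.02] w 0.8 q [-0.42  0.26  1.91  0.11  0.8  -2.03]
row {'x': 0.0074, 'y': 0.0011, 'z': 0.1525, 'ax': 0.0, 'ay': 0.0, 'az': 0.0}
row {'x': 0.0074, 'y': 0.0011, 'z': 0.2175, 'ax': 0.0, 'ay': 0.0, 'az': 0.0}
```

View pics/s1.png

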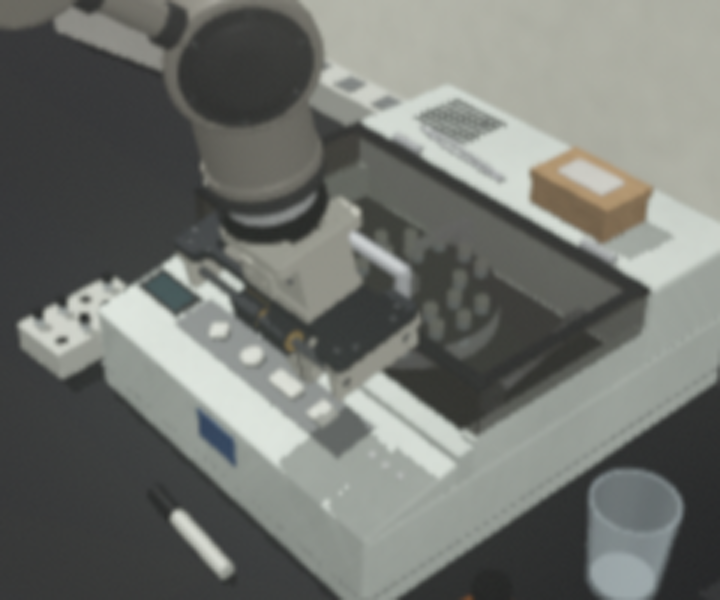

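The fingertips hang over the square key (320,410 in the crop), and the gripper body is clear of the handle. Descending gently to about 2 mm of nominal travel to check the contact force.

Emit:
send_rows([
  {"x":0.003,"y":0.0005,"z":0.03,"ax":0,"ay":0,"az":0,"jaw":-1},
  {"x":0.0074,"y":0.0011,"z":0.08,"ax":0,"ay":0,"az":0,"jaw":-1},
  {"x":0.0074,"y":0.0011,"z":0.13,"ax":0,"ay":0,"az":0,"jaw":-1},
  {"x":0.0074,"y":0.0011,"z":0.165,"ax":0,"ay":0,"az":0,"jaw":-1},
  {"x":0.0074,"y":0.0011,"z":0.185,"ax":0,"ay":0,"az":0,"jaw":-1},
  {"x":0.0074,"y":0.0011,"z":0.195,"ax":0,"ay":0,"az":0,"jaw":-1},
  {"x":0.0074,"y":0.0011,"z":0.203,"ax":0,"ay":0,"az":0,"jaw":-1},
  {"x":0.0074,"y":0.0011,"z":0.208,"ax":0,"ay":0,"az":0,"jaw":-1},
  {"x":0.0074,"y":0.0011,"z":0.2125,"ax":0,"ay":0,"az":0,"jaw":-1},
  {"x":0.0074,"y":0.0011,"z":0.2125,"ax":0,"ay":0,"az":0,"jaw":-1},
])

```text
time: 7.65
tool_pos: [482.9, -100.0, 108.2]
tcp_rot: [-3.142, 0.2, 3.121]
contact_force: [-1.4, -0.6, 2.9]
grip_width: 0.8
finger_force: 1.5
```

Emit:
send_rows([
  {"x":0,"y":0,"z":0.003,"ax":0,"ay":0,"az":0,"jaw":-1},
  {"x":0,"y":0,"z":0.006,"ax":0,"ay":0,"az":0,"jaw":-1},
  {"x":0,"y":0,"z":0.008,"ax":0,"ay":0,"az":0,"jaw":-1},
  {"x":0,"y":0,"z":0.01,"ax":0,"ay":0,"az":0,"jaw":-1},
  {"x":0,"y":0,"z":0.011,"ax":0,"ay":0,"az":0,"jaw":-1},
  {"x":0,"y":0,"z":0.012,"ax":0,"ay":0,"az":0,"jaw":-1},
  {"x":0,"y":0,"z":0.0125,"ax":0,"ay":0,"az":0,"jaw":-1},
  {"x":0,"y":0,"z":0.0125,"ax":0,"ay":0,"az":0,"jaw":-1},
  {"x":0,"y":0,"z":0.0125,"ax":0,"ay":0,"az":0,"jaw":-1},
  {"x":0,"y":0,"z":0.0125,"ax":0,"ay":0,"az":0,"jaw":-1},
])

```text
time: 8.9
tool_pos: [483.4, -100.0, 106.3]
tcp_rot: [-3.141, 0.201, 3.122]
contact_force: [-6.3, 0.7, 11.8]
grip_width: 0.4
finger_force: 6.7
```

Stop key fully down (bottomed at about 13 N). Lifting and moving 90 mm along the row to the round key.

Emit:
send_rows([
  {"x":0,"y":0,"z":-0.02,"ax":0,"ay":0,"az":0,"jaw":-1},
  {"x":0,"y":0,"z":-0.06,"ax":0,"ay":0,"az":0,"jaw":-1},
  {"x":0,"y":0,"z":-0.1,"ax":0,"ay":0,"az":0,"jaw":-1},
  {"x":0,"y":0.06,"z":-0.12,"ax":0,"ay":0,"az":0,"jaw":-1},
  {"x":0,"y":0.16,"z":-0.12,"ax":0,"ay":0,"az":0,"jaw":-1},
  {"x":0,"y":0.27,"z":-0.12,"ax":0,"ay":0,"az":0,"jaw":-1},
  {"x":0,"y":0.37,"z":-0.12,"ax":0,"ay":0,"az":0,"jaw":-1},
  {"x":0,"y":0.43,"z":-0.12,"ax":0,"ay":0,"az":0,"jaw":-1},
  {"x":0,"y":0.45,"z":-0.12,"ax":0,"ay":0,"az":0,"jaw":-1},
  {"x":0,"y":0.45,"z":-0.1,"ax":0,"ay":0,"az":0,"jaw":-1},
])

```text
time: 10.15
tool_pos: [481.5, -9.9, 125.3]
tcp_rot: [-3.141, 0.201, 3.122]
contact_force: [0.2, 0.2, -0.5]
grip_width: 0.3
finger_force: 0.0
```

Emit:
send_rows([
  {"x":0,"y":0,"z":0.03,"ax":0,"ay":0,"az":0,"jaw":-1},
  {"x":0,"y":0,"z":0.06,"ax":0,"ay":0,"az":0,"jaw":-1},
  {"x":0,"y":0,"z":0.075,"ax":0,"ay":0,"az":0,"jaw":-1},
  {"x":0,"y":0,"z":0.082,"ax":0,"ay":0,"az":0,"jaw":-1},
  {"x":0,"y":0,"z":0.088,"ax":0,"ay":0,"az":0,"jaw":-1},
  {"x":0,"y":0,"z":0.093,"ax":0,"ay":0,"az":0,"jaw":-1},
  {"x":0,"y":0,"z":0.096,"ax":0,"ay":0,"az":0,"jaw":-1},
  {"x":0,"y":0,"z":0.099,"ax":0,"ay":0,"az":0,"jaw":-1},
  {"x":0,"y":0,"z":0.1,"ax":0,"ay":0,"az":0,"jaw":-1},
  {"x":0,"y":0,"z":0.1,"ax":0,"ay":0,"az":0,"jaw":-1},
])

```text
time: 11.4
tool_pos: [485.0, -10.0, 106.4]
tcp_rot: [-3.141, 0.2, 3.122]
contact_force: [-7.9, -1.6, 13.4]
grip_width: 0.2
finger_force: 6.8
```

Round key bottomed too. Next is the long bar, 45 mm back along the row.

Emit:
send_rows([
  {"x":0,"y":0,"z":-0.02,"ax":0,"ay":0,"az":0,"jaw":-1},
  {"x":0,"y":0,"z":-0.06,"ax":0,"ay":0,"az":0,"jaw":-1},
  {"x":0,"y":0,"z":-0.1,"ax":0,"ay":0,"az":0,"jaw":-1},
  {"x":0,"y":-0.04,"z":-0.12,"ax":0,"ay":0,"az":0,"jaw":-1},
  {"x":0,"y":-0.1,"z":-0.12,"ax":0,"ay":0,"az":0,"jaw":-1},
  {"x":0,"y":-0.16,"z":-0.12,"ax":0,"ay":0,"az":0,"jaw":-1},
  {"x":0,"y":-0.2,"z":-0.12,"ax":0,"ay":0,"az":0,"jaw":-1},
  {"x":0,"y":-0.225,"z":-0.12,"ax":0,"ay":0,"az":0,"jaw":-1},
  {"x":0,"y":-0.225,"z":-0.12,"ax":0,"ay":0,"az":0,"jaw":-1},
  {"x":0,"y":-0.225,"z":-0.1,"ax":0,"ay":0,"az":0,"jaw":-1},
])

```text
time: 12.65
tool_pos: [480.5, -54.8, 125.2]
tcp_rot: [3.142, 0.201, 3.121]
contact_force: [-0.5, -0.3, -0.6]
grip_width: 0.4
finger_force: 0.0
```

Emit:
send_rows([
  {"x":0,"y":0,"z":0.03,"ax":0,"ay":0,"az":0,"jaw":-1},
  {"x":0,"y":0,"z":0.06,"ax":0,"ay":0,"az":0,"jaw":-1},
  {"x":0,"y":0,"z":0.075,"ax":0,"ay":0,"az":0,"jaw":-1},
  {"x":0,"y":0,"z":0.082,"ax":0,"ay":0,"az":0,"jaw":-1},
  {"x":0,"y":0,"z":0.088,"ax":0,"ay":0,"az":0,"jaw":-1},
  {"x":0,"y":0,"z":0.093,"ax":0,"ay":0,"az":0,"jaw":-1},
  {"x":0,"y":0,"z":0.096,"ax":0,"ay":0,"az":0,"jaw":-1},
  {"x":0,"y":0,"z":0.099,"ax":0,"ay":0,"az":0,"jaw":-1},
  {"x":0,"y":0,"z":0.1,"ax":0,"ay":0,"az":0,"jaw":-1},
  {"x":0,"y":0,"z":0.1,"ax":0,"ay":0,"az":0,"jaw":-1},
])

```text
time: 13.9
tool_pos: [483.9, -54.8, 106.3]
tcp_rot: [3.141, 0.2, 3.122]
contact_force: [-7.4, 2.1, 12.2]
grip_width: 0.5
finger_force: 6.8
```

All three keys pressed in order. Now refine the handle position from both views and plan the grasp.

```bash
python3 - <<'E'
from h import *
o=bot.get_obs()
# cmd now: bar key, 4.5 mm down
n=PRESS.apply([0,0,1]);K=np.array([482.6,-99.9,110])+PRESS.apply([0,45,0])+4.5*n
json.dump([K.tolist(),PRESS.as_quat().tolist()],open("cmd.json","w"));obs()
def tri(a,b):
    c1,d1=ray("top",*a);c2,d2=ray("side",*b)
    s=np.linalg.lstsq(np.c_[d1,-d2],c2-c1,rcond=None)[0];A=c1+s[0]*d1;B=c2+s[1]*d2;return ((A+B)/2).round(1),np.linalg.norm(A-B).round(1)
L=(270+250/5,200+65/5);Rr=(270+537/5,200+75/5)
print(tri(L,(250+340/5,170+80/5)),tri(Rr,(250+530/5,170+200/5)))
for u in(L,Rr):print(onz("top",*u,205).round(1))
for u in((318,186),(356,210)):print(onz("side",*u,206).round(1))
H=np.array([566.5,-33.5,202]);T0=-.2
R0=grasp(T0);g=R0.apply([0,0,1])
R1=Ro.from_rotvec((R0*PRESS.inv()).as_rotvec()*.45)*PRESS
plan([450,-50,225],R1);plan(H-53*g,R0);plan(H+17*g,R0)
E
```

```text
t 13.9 pos [483.9 -54.8 106.3] cmd [484.4 -54.9 105.6] dR [-0.  0. -0.] F [-7.4  2.1 12.2] M [0.46 1.01 0.11] w 0.5 q [-0.31  0.33  1.96  0.09  0.66 -1.93]
(array([568.2,  34.3, 203. ]), np.float64(1.3)) (array([ 565.9, -105.2,  206. ]), np.float64(0.2))
[567.5  34.7 205. ]
[ 565.8 -105.3  205. ]
[565.8  30.3 206. ]
[ 565.9 -105.2  206. ]
row {'x': 0.0504, 'y': 0.0212, 'z': -0.6194, 'ax': 0.0, 'ay': 0.0, 'az': 0.675}
row {'x': -0.3543, 'y': 0.4264, 'z': -0.0369, 'ax': -0.0, 'ay': -0.0, 'az': 0.825}
row {'x': -0.0, 'y': -0.0, 'z': 0.35, 'ax': -0.0, 'ay': 0.0, 'az': 0.0}
```

Emit:
send_rows([
  {"x":0,"y":0,"z":-0.03,"ax":0,"ay":0,"az":0,"jaw":-1},
  {"x":0,"y":0,"z":-0.1,"ax":0,"ay":0,"az":0,"jaw":-1},
  {"x":0,"y":0,"z":-0.2,"ax":0,"ay":0,"az":0.05,"jaw":-1},
  {"x":0.01,"y":0.005,"z":-0.31,"ax":0,"ay":0,"az":0.17,"jaw":0},
  {"x":0.02,"y":0.01,"z":-0.42,"ax":0,"ay":0,"az":0.31,"jaw":0},
  {"x":0.035,"y":0.015,"z":-0.52,"ax":0,"ay":0,"az":0.45,"jaw":0},
  {"x":0.045,"y":0.02,"z":-0.58,"ax":0,"ay":0,"az":0.57,"jaw":0},
  {"x":0.05,"y":0.021,"z":-0.61,"ax":0,"ay":0,"az":0.65,"jaw":0},
  {"x":0.0504,"y":0.0212,"z":-0.6194,"ax":0,"ay":0,"az":0.675,"jaw":0},
  {"x":0.0504,"y":0.0212,"z":-0.6194,"ax":0,"ay":0,"az":0.675,"jaw":0},
])

```text
time: 15.15
tool_pos: [450.0, -50.2, 225.3]
tcp_rot: [3.011, 0.153, 2.405]
contact_force: [-0.1, -0.8, 0.6]
grip_width: 46.4
finger_force: 0.0
```

Emit:
send_rows([
  {"x":-0.01,"y":0.01,"z":-0.02,"ax":0,"ay":0,"az":0.05,"jaw":0},
  {"x":-0.05,"y":0.06,"z":-0.05,"ax":0,"ay":0,"az":0.16,"jaw":0},
  {"x":-0.1,"y":0.12,"z":-0.06,"ax":0,"ay":0,"az":0.29,"jaw":0},
  {"x":-0.16,"y":0.19,"z":-0.06,"ax":0,"ay":0,"az":0.43,"jaw":0},
  {"x":-0.22,"y":0.265,"z":-0.06,"ax":0,"ay":0,"az":0.57,"jaw":0},
  {"x":-0.28,"y":0.337,"z":-0.05,"ax":0,"ay":0,"az":0.7,"jaw":0},
  {"x":-0.325,"y":0.391,"z":-0.04,"ax":0,"ay":0,"az":0.78,"jaw":0},
  {"x":-0.35,"y":0.421,"z":-0.037,"ax":0,"ay":0,"az":0.82,"jaw":0},
  {"x":-0.3543,"y":0.4264,"z":-0.0369,"ax":0,"ay":0,"az":0.825,"jaw":0},
  {"x":-0.3543,"y":0.4264,"z":-0.0369,"ax":0,"ay":0,"az":0.825,"jaw":0},
])

```text
time: 16.4
tool_pos: [555.6, -33.4, 253.6]
tcp_rot: [2.942, 0.0, 1.552]
contact_force: [-0.5, 0.1, -0.7]
grip_width: 45.8
finger_force: 0.0
```

```bash
python3 - <<'E'
from h import *
H=np.array([566.5,-33.5,202]);R0=grasp(-.2);g=R0.apply([0,0,1])
json.dump([(H-53*g).tolist(),R0.as_quat().tolist()],open("cmd.json","w"));obs()
for c,b in(("side",(120,320,220,460)),):
    p,d=bot.capture(c)
    cv2.imwrite("pics/s2.png",cv2.resize(p[b[0]:b[1],b[2]:b[3]],None,fx=3,fy=3,interpolation=2)[:,:,::-1])
E
```

```text
t 16.4 pos [555.6 -33.4 253.6] cmd [556.  -33.3 253.9] dR [ 0.001  0.    -0.001] F [-0.5  0.1 -0.7] M [-0.1   0.19  0.03] w 45.8 q [-0.22  0.27  1.57  0.04  1.11 -0.22]
```

View pics/s2.png

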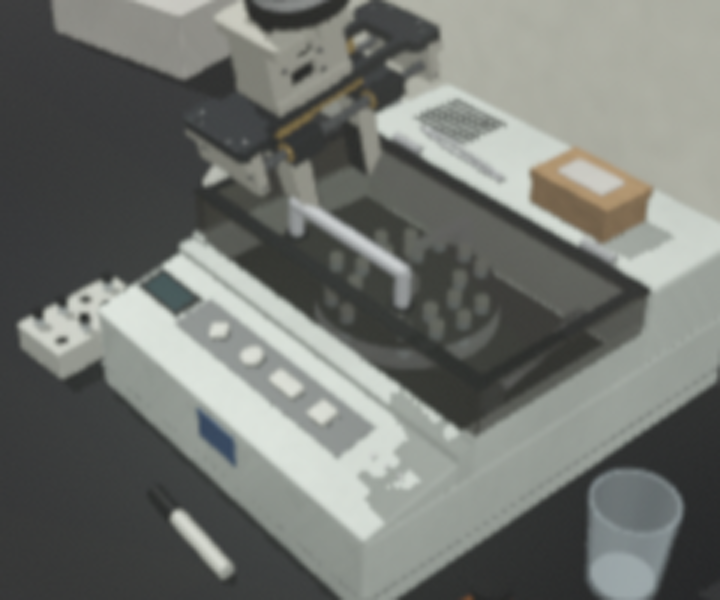

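The open fingers straddle the handle line (fingertips at about (300,190) and (370,160) in the crop, bar below at (350,235)), and the keys are all up. Descending along the tool, then closing.

Emit:
send_rows([
  {"x":0,"y":0,"z":0.03,"ax":0,"ay":0,"az":0,"jaw":0},
  {"x":0,"y":0,"z":0.08,"ax":0,"ay":0,"az":0,"jaw":0},
  {"x":0,"y":0,"z":0.14,"ax":0,"ay":0,"az":0,"jaw":0},
  {"x":0,"y":0,"z":0.2,"ax":0,"ay":0,"az":0,"jaw":0},
  {"x":0,"y":0,"z":0.25,"ax":0,"ay":0,"az":0,"jaw":0},
  {"x":0,"y":0,"z":0.29,"ax":0,"ay":0,"az":0,"jaw":0},
  {"x":0,"y":0,"z":0.32,"ax":0,"ay":0,"az":0,"jaw":0},
  {"x":0,"y":0,"z":0.34,"ax":0,"ay":0,"az":0,"jaw":0},
  {"x":0,"y":0,"z":0.35,"ax":0,"ay":0,"az":0,"jaw":0},
  {"x":0,"y":0,"z":0.35,"ax":0,"ay":0,"az":0,"jaw":0},
])

```text
time: 17.7
tool_pos: [569.8, -33.7, 185.4]
tcp_rot: [2.941, -0.0, 1.551]
contact_force: [0.2, -0.5, 0.2]
grip_width: 45.8
finger_force: 0.0
```

Emit:
send_rows([
  {"x":0,"y":0,"z":0,"ax":0,"ay":0,"az":0,"jaw":-0.3},
  {"x":0,"y":0,"z":0,"ax":0,"ay":0,"az":0,"jaw":-0.5},
  {"x":0,"y":0,"z":0,"ax":0,"ay":0,"az":0,"jaw":-0.7},
  {"x":0,"y":0,"z":0,"ax":0,"ay":0,"az":0,"jaw":-1},
  {"x":0,"y":0,"z":0,"ax":0,"ay":0,"az":0,"jaw":-1},
  {"x":0,"y":0,"z":0,"ax":0,"ay":0,"az":0,"jaw":-1},
  {"x":0,"y":0,"z":0,"ax":0,"ay":0,"az":0,"jaw":-1},
  {"x":0,"y":0,"z":0,"ax":0,"ay":0,"az":0,"jaw":-1},
  {"x":0,"y":0,"z":0,"ax":0,"ay":0,"az":0,"jaw":-1},
  {"x":0,"y":0,"z":0,"ax":0,"ay":0,"az":0,"jaw":-1},
])

```text
time: 18.95
tool_pos: [570.3, -33.7, 185.6]
tcp_rot: [2.94, -0.0, 1.551]
contact_force: [5.9, 0.2, -1.5]
grip_width: 11.0
finger_force: 30.0
```

```bash
cat >> h.py <<'E'
H=np.array([566.5,-33.5,202.]);T0=-.2
def arc(th):
    """TCP pose rigidly attached to the cover at angle th"""
    hinge=H+RS.apply([168,0,-32]);q=RS*Ro.from_euler("y",th)*RS.inv()
    tcp0=H+17*grasp(T0).apply([0,0,1])
    return hinge+q.apply(tcp0-hinge),q*grasp(T0)
def arcrows(th0,ths):
    p,r=arc(th0)
    for t in ths:
        P,R=arc(t);print(t,np.r_[r.inv().apply(P-p)/200,(r.inv()*R).as_rotvec()/np.radians(60)].round(4).tolist())
E
python3 - <<'E'
from h import *
p,r=arc(0);json.dump([p.tolist(),r.as_quat().tolist()],open("cmd.json","w"));obs()
arcrows(0,[.01,.03,.05,.075,.1,.125,.15,.175,.19,.2])
E
```

```text
t 18.95 pos [570.3 -33.7 185.6] cmd [569.9 -33.6 185.3] dR [-0.001 -0.     0.   ] F [ 5.9  0.2 -1.5] M [-0.02 -0.54  0.07] w 11.0 q [-0.21  0.36  1.64  0.05  0.94 -0.22]
0.01 [0.0, 0.0024, -0.0079, 0.0095, 0.0, 0.0]
0.03 [-0.0, 0.0075, -0.0236, 0.0286, -0.0, -0.0]
0.05 [-0.0, 0.0129, -0.0393, 0.0477, 0.0, -0.0]
0.075 [0.0, 0.0201, -0.0586, 0.0716, -0.0, -0.0]
0.1 [0.0, 0.0278, -0.0778, 0.0955, 0.0, 0.0]
0.125 [-0.0, 0.0359, -0.0968, 0.1194, 0.0, 0.0]
0.15 [0.0, 0.0446, -0.1156, 0.1432, 0.0, -0.0]
0.175 [-0.0, 0.0536, -0.1342, 0.1671, -0.0, 0.0]
0.19 [-0.0, 0.0593, -0.1452, 0.1814, -0.0, 0.0]
0.2 [-0.0, 0.0632, -0.1525, 0.191, 0.0, 0.0]
```

Gripped (11 mm, 30 N). Raising along the hinge arc to 0.2 rad, turning the tool with the cover.

Emit:
send_rows([
  {"x":0,"y":0.0024,"z":-0.008,"ax":0.0095,"ay":0,"az":0,"jaw":-1},
  {"x":0,"y":0.0075,"z":-0.0236,"ax":0.0286,"ay":0,"az":0,"jaw":-1},
  {"x":0,"y":0.0129,"z":-0.0393,"ax":0.0477,"ay":0,"az":0,"jaw":-1},
  {"x":0,"y":0.02,"z":-0.0586,"ax":0.0716,"ay":0,"az":0,"jaw":-1},
  {"x":0,"y":0.0278,"z":-0.0778,"ax":0.0955,"ay":0,"az":0,"jaw":-1},
  {"x":0,"y":0.036,"z":-0.0968,"ax":0.1194,"ay":0,"az":0,"jaw":-1},
  {"x":0,"y":0.0446,"z":-0.1156,"ax":0.1432,"ay":0,"az":0,"jaw":-1},
  {"x":0,"y":0.0536,"z":-0.1342,"ax":0.1671,"ay":0,"az":0,"jaw":-1},
  {"x":0,"y":0.0593,"z":-0.1452,"ax":0.1814,"ay":0,"az":0,"jaw":-1},
  {"x":0,"y":0.0632,"z":-0.1525,"ax":0.191,"ay":0,"az":0,"jaw":-1},
])

```text
time: 20.2
tool_pos: [576.2, -33.7, 217.0]
tcp_rot: [-3.141, -0.0, 1.551]
contact_force: [6.1, -0.0, -5.8]
grip_width: 10.6
finger_force: 30.0
```

```bash
python3 - <<'E'
from h import *
p,r=arc(0.2);json.dump([p.tolist(),r.as_quat().tolist()],open("cmd.json","w"));obs()
arcrows(0.2,[.21,.23,.25,.275,.3,.325,.35,.375,.39,.4])
E
```

```text
t 20.2 pos [576.2 -33.7 217. ] cmd [576.2 -33.7 217.7] dR [0.001 0.    0.   ] F [ 6.1 -0.  -5.8] M [-0.09 -0.85  0.03] w 10.6 q [-0.19  0.45  1.39  0.    1.31 -0.17]
0.21 [0.0, 0.0024, -0.0079, 0.0095, -0.0, -0.0]
0.23 [0.0, 0.0075, -0.0236, 0.0286, -0.0, -0.0]
0.25 [0.0, 0.0129, -0.0393, 0.0477, -0.0, -0.0]
0.275 [0.0, 0.0201, -0.0586, 0.0716, -0.0, 0.0]
0.3 [0.0, 0.0278, -0.0778, 0.0955, -0.0, 0.0]
0.325 [0.0, 0.0359, -0.0968, 0.1194, -0.0, -0.0]
0.35 [0.0, 0.0446, -0.1156, 0.1432, -0.0, -0.0]
0.375 [0.0, 0.0536, -0.1342, 0.1671, -0.0, 0.0]
0.39 [0.0, 0.0593, -0.1452, 0.1814, -0.0, -0.0]
0.4 [0.0, 0.0632, -0.1525, 0.191, -0.0, 0.0]
```

Forces are small and steady. The same arc increment takes it to 0.40.

Emit:
send_rows([
  {"x":0,"y":0.0024,"z":-0.008,"ax":0.0095,"ay":0,"az":0,"jaw":-1},
  {"x":0,"y":0.0075,"z":-0.0236,"ax":0.0286,"ay":0,"az":0,"jaw":-1},
  {"x":0,"y":0.0129,"z":-0.0393,"ax":0.0477,"ay":0,"az":0,"jaw":-1},
  {"x":0,"y":0.02,"z":-0.0586,"ax":0.0716,"ay":0,"az":0,"jaw":-1},
  {"x":0,"y":0.0278,"z":-0.0778,"ax":0.0955,"ay":0,"az":0,"jaw":-1},
  {"x":0,"y":0.036,"z":-0.0968,"ax":0.1194,"ay":0,"az":0,"jaw":-1},
  {"x":0,"y":0.0446,"z":-0.1156,"ax":0.1432,"ay":0,"az":0,"jaw":-1},
  {"x":0,"y":0.0536,"z":-0.1342,"ax":0.1671,"ay":0,"az":0,"jaw":-1},
  {"x":0,"y":0.0593,"z":-0.1452,"ax":0.1814,"ay":0,"az":0,"jaw":-1},
  {"x":0,"y":0.0632,"z":-0.1525,"ax":0.191,"ay":0,"az":0,"jaw":-1},
])

```text
time: 21.45
tool_pos: [588.8, -34.0, 247.8]
tcp_rot: [-2.941, -0.0, 1.551]
contact_force: [4.1, 0.1, -4.5]
grip_width: 11.0
finger_force: 30.0
```

```bash
python3 - <<'E'
from h import *
p,r=arc(0.4);json.dump([p.tolist(),r.as_quat().tolist()],open("cmd.json","w"));obs()
arcrows(0.4,[.55])
E
```

```text
t 21.45 pos [588.8 -34.  247.8] cmd [588.8 -33.9 248.2] dR [0.001 0.    0.   ] F [ 4.1  0.1 -4.5] M [ 0.   -0.94  0.01] w 11.0 q [-0.17  0.58  1.1  -0.03  1.66 -0.15]
0.55 [0.0, 0.0446, -0.1156, 0.1432, -0.0, 0.0]
```

Emit:
send_rows([
  {"x":0,"y":0.0024,"z":-0.008,"ax":0.0095,"ay":0,"az":0,"jaw":-1},
  {"x":0,"y":0.0075,"z":-0.0236,"ax":0.0286,"ay":0,"az":0,"jaw":-1},
  {"x":0,"y":0.0129,"z":-0.0393,"ax":0.0477,"ay":0,"az":0,"jaw":-1},
  {"x":0,"y":0.02,"z":-0.0586,"ax":0.0716,"ay":0,"az":0,"jaw":-1},
  {"x":0,"y":0.0278,"z":-0.0778,"ax":0.0955,"ay":0,"az":0,"jaw":-1},
  {"x":0,"y":0.036,"z":-0.0968,"ax":0.1194,"ay":0,"az":0,"jaw":-1},
  {"x":0,"y":0.0446,"z":-0.1156,"ax":0.1432,"ay":0,"az":0,"jaw":-1},
  {"x":0,"y":0.0536,"z":-0.1342,"ax":0.1671,"ay":0,"az":0,"jaw":-1},
  {"x":0,"y":0.0593,"z":-0.1452,"ax":0.1814,"ay":0,"az":0,"jaw":-1},
  {"x":0,"y":0.0632,"z":-0.1525,"ax":0.191,"ay":0,"az":0,"jaw":-1},
])

```text
time: 22.7
tool_pos: [607.3, -34.3, 275.5]
tcp_rot: [-2.741, -0.0, 1.551]
contact_force: [5.2, 1.0, -5.3]
grip_width: 10.7
finger_force: 30.0
```

```bash
python3 - <<'E'
from h import *
p,r=arc(0.6);json.dump([p.tolist(),r.as_quat().tolist()],open("cmd.json","w"));obs()
arcrows(0.6,[.61,.63,.65,.67,.69])
arcrows(0.69,[.68,.66,.64,.62,.6,.58,.56,.54,.53])
p,d=bot.capture("side")
cv2.imwrite("pics/s3.png",cv2.resize(p[70:290,200:470],None,fx=2.7,fy=2.7,interpolation=2)[:,:,::-1])
E
```

```text
t 22.7 pos [607.3 -34.3 275.5] cmd [607.3 -34.3 275.6] dR [0. 0. 0.] F [ 5.2  1.  -5.3] M [ 0.09 -1.2  -0.02] w 10.7 q [-0.15  0.75  0.76 -0.06  2.03 -0.15]
0.61 [-0.0, 0.0024, -0.0079, 0.0095, -0.0, 0.0]
0.63 [0.0, 0.0075, -0.0236, 0.0286, -0.0, 0.0]
0.65 [0.0, 0.0129, -0.0393, 0.0477, 0.0, 0.0]
0.67 [-0.0, 0.0186, -0.0548, 0.0668, 0.0, 0.0]
0.69 [-0.0, 0.0247, -0.0702, 0.0859, -0.0, 0.0]
0.68 [-0.0, -0.0023, 0.0079, -0.0095, -0.0, 0.0]
0.66 [-0.0, -0.0068, 0.0238, -0.0286, 0.0, -0.0]
0.64 [0.0, -0.0109, 0.0399, -0.0477, 0.0, 0.0]
0.62 [0.0, -0.0148, 0.0559, -0.0668, 0.0, 0.0]
0.6 [0.0, -0.0183, 0.0721, -0.0859, 0.0, 0.0]
0.58 [0.0, -0.0214, 0.0883, -0.105, 0.0, 0.0]
0.56 [0.0, -0.0243, 0.1046, -0.1241, 0.0, 0.0]
0.54 [0.0, -0.0268, 0.121, -0.1432, 0.0, 0.0]
0.53 [0.0, -0.0279, 0.1291, -0.1528, 0.0, 0.0]
```

View pics/s3.png

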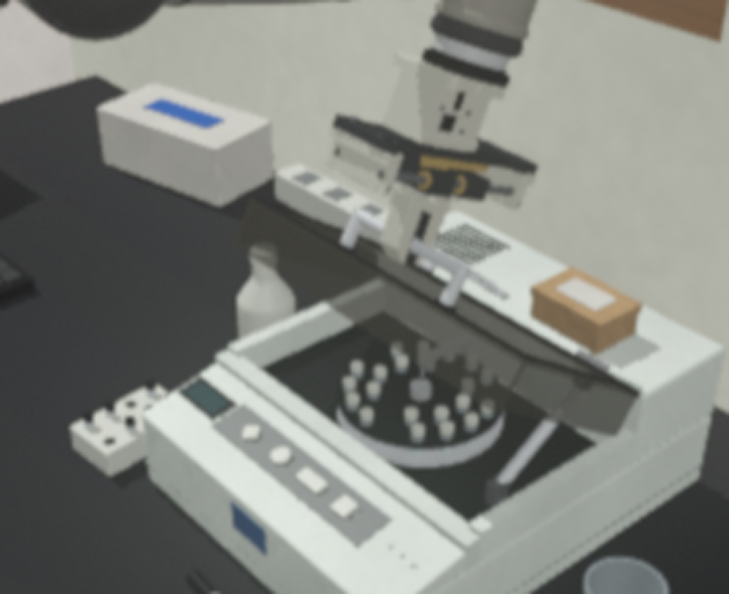

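The cover is raised with the gripper on the bar at (420,250 in the crop). The measured rise is 89 mm, so it is at 0.60 rad. Going past balance to 0.69, then easing back to 0.53.

Emit:
send_rows([
  {"x":0,"y":0.0012,"z":-0.004,"ax":0.0048,"ay":0,"az":0,"jaw":-1},
  {"x":0,"y":0.0036,"z":-0.0118,"ax":0.0143,"ay":0,"az":0,"jaw":-1},
  {"x":0,"y":0.0075,"z":-0.0236,"ax":0.0286,"ay":0,"az":0,"jaw":-1},
  {"x":0,"y":0.0102,"z":-0.0315,"ax":0.0382,"ay":0,"az":0,"jaw":-1},
  {"x":0,"y":0.0129,"z":-0.0393,"ax":0.0477,"ay":0,"az":0,"jaw":-1},
  {"x":0,"y":0.0186,"z":-0.0548,"ax":0.0668,"ay":0,"az":0,"jaw":-1},
  {"x":0,"y":0.0216,"z":-0.0625,"ax":0.0764,"ay":0,"az":0,"jaw":-1},
  {"x":0,"y":0.0247,"z":-0.0702,"ax":0.0859,"ay":0,"az":0,"jaw":-1},
  {"x":0,"y":0.0247,"z":-0.0702,"ax":0.0859,"ay":0,"az":0,"jaw":-1},
  {"x":0,"y":0.0247,"z":-0.0702,"ax":0.0859,"ay":0,"az":0,"jaw":-1},
])

```text
time: 24.0
tool_pos: [617.3, -34.5, 286.5]
tcp_rot: [-2.652, -0.0, 1.551]
contact_force: [5.5, 1.2, -6.4]
grip_width: 10.9
finger_force: 30.0
```

Emit:
send_rows([
  {"x":0,"y":-0.0023,"z":0.0079,"ax":-0.0095,"ay":0,"az":0,"jaw":-1},
  {"x":0,"y":-0.0068,"z":0.0238,"ax":-0.0286,"ay":0,"az":0,"jaw":-1},
  {"x":0,"y":-0.0109,"z":0.0399,"ax":-0.0477,"ay":0,"az":0,"jaw":-1},
  {"x":0,"y":-0.0148,"z":0.0559,"ax":-0.0668,"ay":0,"az":0,"jaw":-1},
  {"x":0,"y":-0.0183,"z":0.0721,"ax":-0.0859,"ay":0,"az":0,"jaw":-1},
  {"x":0,"y":-0.0214,"z":0.0883,"ax":-0.105,"ay":0,"az":0,"jaw":-1},
  {"x":0,"y":-0.0243,"z":0.1046,"ax":-0.1241,"ay":0,"az":0,"jaw":-1},
  {"x":0,"y":-0.0268,"z":0.121,"ax":-0.1432,"ay":0,"az":0,"jaw":-1},
  {"x":0,"y":-0.0279,"z":0.1291,"ax":-0.1528,"ay":0,"az":0,"jaw":-1},
  {"x":0,"y":-0.0279,"z":0.1291,"ax":-0.1528,"ay":0,"az":0,"jaw":-1},
])

```text
time: 25.25
tool_pos: [600.4, -34.2, 266.3]
tcp_rot: [-2.814, -0.0, 1.551]
contact_force: [6.6, 1.6, -7.2]
grip_width: 11.1
finger_force: 30.0
```

Emit:
send_rows([
  {"x":0,"y":0,"z":0,"ax":0,"ay":0,"az":0,"jaw":-1},
  {"x":0,"y":0,"z":0,"ax":0,"ay":0,"az":0,"jaw":-1},
  {"x":0,"y":0,"z":0,"ax":0,"ay":0,"az":0,"jaw":-1},
  {"x":0,"y":0,"z":0,"ax":0,"ay":0,"az":0,"jaw":-1},
  {"x":0,"y":0,"z":0,"ax":0,"ay":0,"az":0,"jaw":-1},
  {"x":0,"y":0,"z":0,"ax":0,"ay":0,"az":0,"jaw":-1},
  {"x":0,"y":0,"z":0,"ax":0,"ay":0,"az":0,"jaw":-1},
  {"x":0,"y":0,"z":0,"ax":0,"ay":0,"az":0,"jaw":-1},
  {"x":0,"y":0,"z":0,"ax":0,"ay":0,"az":0,"jaw":-1},
  {"x":0,"y":0,"z":0,"ax":0,"ay":0,"az":0,"jaw":-1},
])

```text
time: 26.5
tool_pos: [600.4, -34.2, 266.4]
tcp_rot: [-2.813, -0.0, 1.551]
contact_force: [6.4, 0.5, -6.8]
grip_width: 10.6
finger_force: 30.0
```

```bash
python3 - <<'E'
from h import *
p,r=arc(0.53);json.dump([p.tolist(),r.as_quat().tolist()],open("cmd.json","w"));obs()
o=bot.get_obs();R=Ro.from_euler("xyz",o["tcp_rot"]);h=np.array(o["tool_pos"])-17*R.apply([0,0,1])
rise=h[2]-202.2;print("rise",rise,"theta",np.arcsin((32+rise)/np.hypot(168,32))-np.arctan2(32,168))
p,d=bot.capture("side")
cv2.imwrite("pics/s4.png",p[:,:,::-1])
E
```

```text
t 26.5 pos [600.4 -34.2 266.4] cmd [600.2 -34.2 266.5] dR [-0.002  0.     0.   ] F [ 6.4  0.5 -6.8] M [ 0.09 -1.51 -0.05] w 10.6 q [-0.16  0.69  0.89 -0.05  1.89 -0.15]
rise 80.25730882131012 theta 0.5278112950869221
```

View pics/s4.png

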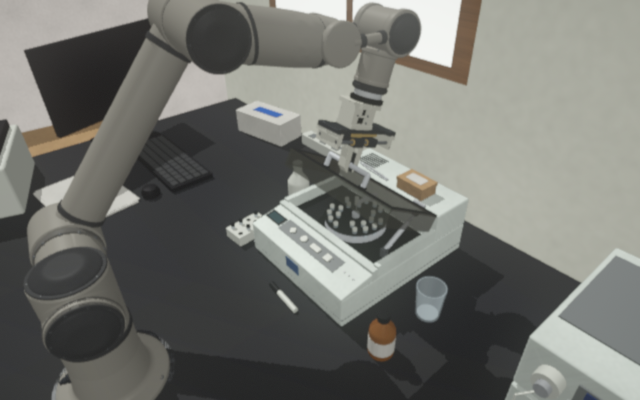

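The picture shows the cover held open by its bar at about (350,170). The rack (245,228), marker (285,298), beaker (430,298), amber bottle (381,340), wash bottle (297,178) and cap box (417,183) are all where they started. The cover angle is about 0.53 rad and steady.

```bash
python3 -c "
from plant import bot
print(bot.close_job())"
```

```text
the job is handed in; nothing more can be done
None
```

I pressed the stop, needle-park and cover-release keys fully in that order without pressing the tray key, raised the cover to about 0.69 rad, and handed in at 26.5 s with it held steady by the handle at about 0.53 rad (roughly 4° below balance), and the last picture showed nothing disturbed.

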